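Gauge the rewound bobbins through the gap gauge

ROBOT

A 6-joint arm with a two-finger parallel gripper is mounted at the origin on the work surface. World frame = base frame: x ahead of the robot, y to its left, z up, the work surface at z = 0. Lengths are in m, angles in rad, forces in N, time in s.
With the tool pointing down it reaches from about 0.35 to 0.975 m from the base axis. Payload 4.9 kg.
Tool frame: the origin (TCP) lies where the fingers leave the gripper's body, on its centre line; the fingertips stand 73 mm ahead of it and the grasp point (between the pads) lies 54 mm ahead of it; z points along the fingers, y is the direction in which the jaws open and shut (so a half turn about z gives the same grasp; the last joint's range is limited). The gripper opens to 85 mm and grips with 20 to 120 N. Pads are 22 mm wide; open, the fingers measure 114 mm over their backs; the gripper's body (76 mm by 85 mm) begins 54 mm behind the grasp point. The pads swing forward as they close: fully open they stand 13 mm farther back than shut.
Start: joints at [-1.264, 0.053, 1.613, -0, 1.476, -0.119], TCP at [0.258, -0.569, 0.304] pointing down, gripper open.
Joint ranges: [-3.01, 3.01], [-1.01, 2.22], [0.06, 2.58], [-1.02, 4.17], [0.09, 2.62], [-3.14, 3.14]. Speed limits (rad/s): [2.57, 2.57, 3.14, 3.14, 3.14, 3.14].

INTERFACE

Orientations are given as a rotation vector (axis times angle).
In Python, from station import monitor, vision, workorder gives the robot as it stands.
- The arm moves only by the tool arm_command, never from a script. Its argument "rows" is text: rows parted by semicolons, each of 6 numbers parted by spaces: the shift along the world's x, y, z in mm, then the turn, a rotation vector about the world's x, y, z in degrees. In form: tx ty tz wx wy wz; .... A call has 1 to 12 rows; each row is the pose to reach, as a shift and turn from the pose measured when the call began; what a row does not reach only later rows make up. A row lasts 1/8 s, in which the tool goes at most 62.5 mm and 10.7 degrees, less where a joint would pass 70% of its speed; a pose out of reach is approached as far as the arm can. A call with a gripper value outside its range is refused whole. "jaw" is the opening, from 0 (shut) to 1 (fully open), set as the call begins (left out, the last holds). The fingers move at their own pace and stop on an object; "squeeze" is the grip in N (left out, the last holds). Time passes only in rows, so rows that repeat a pose let the fingers close. It gives the time, the measured TCP pose, the force and the opening at its end, in the units of the state.
- monitor.get_obs(): the state, without advancing time (a new reading comes with each control period).
- vision.get_image(name): name is "scene" or "top"; returns a dict with "frame" (480x640x3 uint8, red, green, blue), "vfov" (degrees; the focal length in pixels is half the picture's height over the tangent of half this angle, whatever the lens; pixels are square), "cx", "cy" (the principal point, pixels), "distortion" ([k1, k2, p1, p2, k3] as OpenCV has them; the pictures are not rectified), "R" (3x3) and "t" (3): a world point X has camera coordinates R X + t. Camera axes: x right, y down, z forward; pixel columns grow to the right and rows downward; lengths in m; the calibration is good to about 2 mm. A picture is of the moment at which its call begins. There is no depth.
- workorder.finish_job(): hands the job in, once; it reports no verdict.
The state is a dict: "t": time; "q": joint angles; "dq": joint speeds; "effort": joint torques, N m; "tool_pos": TCP position; "tool_rot": TCP orientation; "contact_force": force on the tool from outside, world axes, zero at the start; "wrist_torque": the same for the moment, N m; "opening": finger opening in m.
Only numpy, scipy, OpenCV 4.12 (cv2) and the standard library are available. Lean on these libraries where they do the work, as an engineer would, in place of code of your own. Each camera call takes 0.05 s, during which the arm holds its last target. There are 200 camera calls.

TASK

Take the three bobbins off the rack's spindles and find out which of them fit between the jaws of the gap gauge. Slide each one that fits through the gap along the floor plate, never lowering it in from above, until it stands clear of the jaws in the green bay; stand any that does not fit in the red tray. Keep the bobbins upright, do not force them, and leave the other things on the bench where they are.

Things in the scene. Friction and masses are not known exactly. Their poses are not given: they have to be found in the camera images.
- spool_a: Upright bobbin, 108 mm tall, about 0.2 kg. From below: grey flange 6 mm thick, copper winding 38 mm wide, grey flange with its top at 66 mm, white neck 28 mm wide from 66 to 108 mm: grip it there. Blind bore 20 mm wide, 60 mm deep in the underside. Flanges are 46 or 53 mm across: of the three look-alikes at least one is of each size. Origin: centre of the underside, z along the axis.
- spool_b: Upright bobbin, 108 mm tall, about 0.2 kg. From below: grey flange 6 mm thick, copper winding 38 mm wide, grey flange with its top at 66 mm, white neck 28 mm wide from 66 to 108 mm: grip it there. Blind bore 20 mm wide, 60 mm deep in the underside. Flanges are 46 or 53 mm across: of the three look-alikes at least one is of each size. Origin: centre of the underside, z along the axis.
- spool_c: Upright bobbin, 108 mm tall, about 0.2 kg. From below: grey flange 6 mm thick, copper winding 38 mm wide, grey flange with its top at 66 mm, white neck 28 mm wide from 66 to 108 mm: grip it there. Blind bore 20 mm wide, 60 mm deep in the underside. Flanges are 46 or 53 mm across: of the three look-alikes at least one is of each size. Origin: centre of the underside, z along the axis.
- gauge: Fixed gap gauge with a pass bay. x: direction of sliding, z up. Origin: on the bench under the middle of the gap. Dark grey floor plate 350 x 130 mm (x -145 to 205), its top 6 mm above the bench. Two aluminium jaws, tops 70 mm above the bench, leave a gap 50 mm wide about y = 0 from x = -30 to 30 mm; flared cheeks widen its mouth to about 85 mm at x = -60 mm.
- apron (a point): Open part of the gauge's dark grey floor plate before the mouth (gauge x -145 to -60 mm, 130 mm wide), where a bobbin can be lowered. This point: on the plate's top at gauge x = -108 mm, y = 0.
- bay (a point): Pass bay behind the jaws, with green walls whose tops are 50 mm above the bench: clear floor from gauge x = 30 to 199 mm, y = -59 to 59 mm. This point: on its floor at gauge x = 115 mm, y = 0.
- reject_tray: Fixed red open tray, 150 x 150 mm outside, walls 5 mm thick, 40 mm tall, inner floor 5 mm above the bench. Origin: centre of its underside.
- rack: Fixed wooden rack 280 x 85 x 14 mm with three upright steel spindles at x = -90, 0 and 90 mm of its own frame, 14 mm thick, rising 45 mm above its wooden top; each carries one bobbin, whose underside rests on the wood. Origin: centre of its underside.
- mug: White mug, 80 mm wide, 90 mm tall. Bystander. Origin: centre of its underside.
- jar: Glass jar with a yellow lid, 64 mm wide, 85 mm tall. Bystander. Origin: centre of its underside.
- screwdriver: Red-handled screwdriver lying flat, 200 mm long. Bystander. Origin: underside.
- wrench: Steel wrench lying flat, 170 mm long. Bystander. Origin: underside.
- tape_roll: Yellow roll of tape lying flat, 90 mm wide, 24 mm tall. Bystander. Origin: centre of its underside.

How it is judged:
By the outcome, as a careful person would: the job done as asked, in the order asked, and still so for the second after the job is handed in, with the robot touching nothing.
It also fails if it takes over 72 s, if anything falls off the work surface, if the arm or the gripper's body presses on something with over 40 N, if the wrist force passes 120 N, or if a joint passes its speed limit or range.

## Working session

There is one attempt and no reset: what is moved stays moved. The work goes in short steps, Python scripts to look and compute and a tool call to move; the robot and the scene stay as the last step left them, time stands still between calls to the robot, and variables do not carry over. Pictures are saved under pics/ and viewed, about 8 in all and at most 12, crops included, and the job is handed in when it is done.

Besides the shell and the picture viewer there is one more tool, called after ">>>" as name(argument=value, ...), one argument or row to a line, values as JSON. arm_command: Moves the arm, as the interface text tells. Its arguments: {"type":"object","properties":{"rows":{"type":"string"},"jaw":{"type":"number"},"squeeze":{"type":"number"}},"required":["rows"]}

```bash
mkdir -p pics; cat > h.py <<'E'
import numpy as np, cv2
from station import monitor, vision, workorder
def grab(n,save=None):
    d=vision.get_image(n); f=cv2.cvtColor(d['frame'],cv2.COLOR_RGB2BGR)
    if save: cv2.imwrite('pics/'+save,f)
    h=f.shape[0]; F=h/2/np.tan(np.radians(d['vfov'])/2)
    K=np.array([[F,0,d['cx']],[0,F,d['cy']],[0,0,1.]])
    return f,K,np.array(d['distortion'],float),np.array(d['R']),np.array(d['t'])
def ray(c,px):
    f,K,D,R,t=c
    u=cv2.undistortPoints(np.array(px,float).reshape(-1,1,2),K,D).reshape(-1,2)
    d=np.c_[u,np.ones(len(u))]@R
    return -R.T@t,d
def onz(c,px,z):
    o,d=ray(c,px); return (o+d*((z-o[2])/d[:,2])[:,None])[:,:2]
def proj(c,X):
    f,K,D,R,t=c
    return cv2.projectPoints(np.array(X,float).reshape(-1,3),cv2.Rodrigues(R)[0],t,K,D)[0].reshape(-1,2)
E
python3 - <<'E'
from h import *
for n in('top','scene'):
    c=grab(n,n+'0.png'); print(n,-c[3].T@c[4],c[3][2],c[1][0,0],c[2])
print(monitor.get_obs())
E
```

```text
top [ 0.38346175 -0.02715393  1.06323299] [ 0.19913642  0.01324999 -0.9798822 ] 444.885713747356 [-0.08217851  0.          0.          0.          0.        ]
scene [ 1.07588952 -0.51131177  0.81983175] [-0.48163074  0.46046349 -0.74565756] 564.1205053869165 [-0.09472678  0.          0.          0.          0.        ]
{'t': 0.1, 'q': array([-1.26400270e+00,  5.32904177e-02,  1.61416431e+00, -7.84553147e-06,
        1.47603305e+00, -1.18993697e-01]), 'dq': array([ 0.00101181, -0.00153981, -0.00281598,  0.00120144, -0.00190099,
       -0.00013977]), 'effort': array([ 9.73792908e-05, -3.94898951e+01, -3.71366358e+01, -1.11901190e-04,
        3.86871499e-03,  8.04359416e-06]), 'tool_pos': array([ 0.25801754, -0.56877311,  0.30278156]), 'tool_rot': array([-3.06882310e+00, -6.63386982e-01,  2.91154616e-04]), 'contact_force': array([-0.02667285,  0.34289023, -0.28083591]), 'wrist_torque': array([-0.06284631,  0.00558888,  0.02565204]), 'opening': 0.0855490067286533}
```

View pics/top0.png

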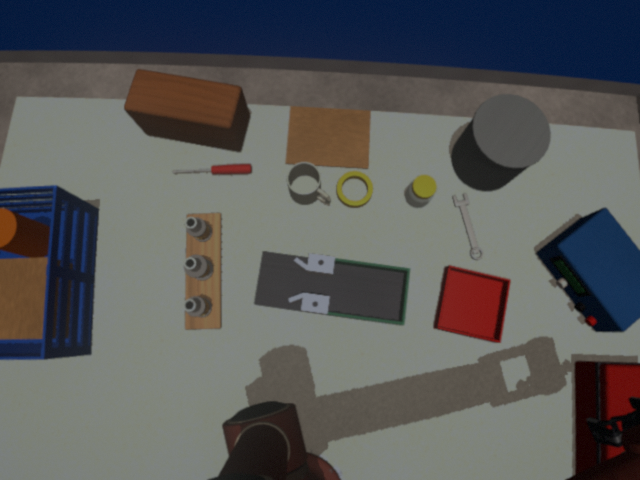

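View pics/scene0.png

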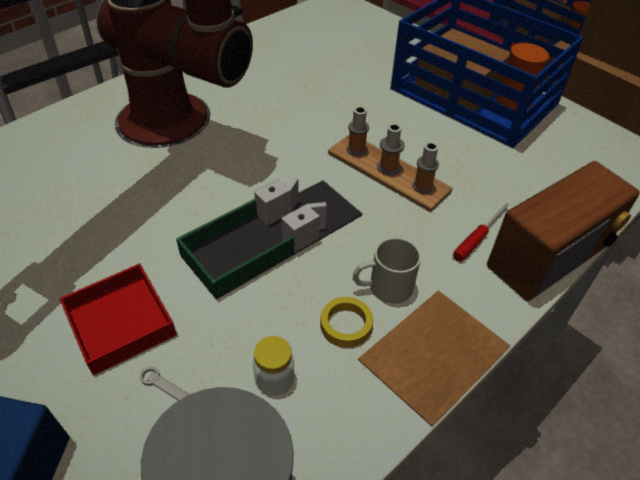

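```bash
python3 - <<'E'
from h import *
c=grab('top');f=c[0]
a=cv2.resize(f[205:335,178:228],None,fx=4.5,fy=4.5,interpolation=cv2.INTER_CUBIC)
b=cv2.resize(f[240:335,245:420],None,fx=3.2,fy=3.2,interpolation=cv2.INTER_CUBIC)
s=np.zeros((600,800,3),np.uint8); s[:a.shape[0],:a.shape[1]]=a[:600]; s[:b.shape[0],235:235+b.shape[1]]=b
s2=grab('scene');g=s2[0]
e=cv2.resize(g[100:210,325:455],None,fx=2.6,fy=2.6,interpolation=cv2.INTER_CUBIC)
s[310:310+e.shape[0],235:235+e.shape[1]]=e
cv2.imwrite('pics/crop1.png',np.clip(s*1.5,0,255).astype(np.uint8))
hsv=cv2.cvtColor(f,cv2.COLOR_BGR2HSV)
def big(m,n=1):
    k,_,st,ce=cv2.connectedComponentsWithStats(m.astype(np.uint8)); return k,_,st,ce
# tray rim
H,S,V=[hsv[...,i].astype(int) for i in range(3)]
m=((H<8)|(H>172))&(S>150)&(V>60); m[:, :420]=0; m[:,530:]=0
cn=max(cv2.findContours(m.astype(np.uint8),cv2.RETR_EXTERNAL,cv2.CHAIN_APPROX_NONE)[0],key=cv2.contourArea)
r=cv2.boxPoints(cv2.minAreaRect(cn)); p=onz(c,r,.04); print('tray',r,p,p.mean(0))
# plate
m=(S<70)&(V<75); m[:245]=0;m[330:]=0;m[:,:250]=0;m[:,415:]=0
m=m|((H>60)&(H<95)&(S>100)&(V<120)&(np.arange(640)[None]>250)&(np.arange(640)[None]<415)&(np.arange(480)[:,None]>245)&(np.arange(480)[:,None]<330))
cn=max(cv2.findContours(m.astype(np.uint8),cv2.RETR_EXTERNAL,cv2.CHAIN_APPROX_NONE)[0],key=cv2.contourArea)
ap=cv2.approxPolyDP(cn,4,True)[:,0]; print('plate',np.c_[ap,onz(c,ap,.006)].round(3).tolist())
m=(S<60)&(V>90)
print(f[263,320],f[285,300],f[265,197],f[300,220],f[320,380],f[305,196])
for px in [(321,262),(315,303)]: print(onz(c,[px],.07))
E
```

```text
tray [[433.9647  327.65884]
 [447.77646 265.5059 ]
 [512.89417 279.97647]
 [499.08237 342.12943]] [[ 0.39897246 -0.28792659]
 [ 0.5436016  -0.31822951]
 [ 0.5183775  -0.47336465]
 [ 0.37398544 -0.43897879]] [ 0.45873425 -0.37962488]
plate [[263.0, 252.0, 0.555, 0.119], [255.0, 303.0, 0.432, 0.127], [299.0, 309.0, 0.424, 0.023], [300.0, 300.0, 0.445, 0.022], [289.0, 303.0, 0.437, 0.047], [287.0, 298.0, 0.448, 0.053], [307.0, 291.0, 0.468, 0.007], [328.0, 294.0, 0.464, -0.043], [332.0, 312.0, 0.422, -0.055], [401.0, 320.0, 0.413, -0.218], [406.0, 271.0, 0.53, -0.227], [335.0, 261.0, 0.543, -0.056], [330.0, 275.0, 0.509, -0.046], [304.0, 270.0, 0.517, 0.017], [292.0, 260.0, 0.539, 0.048], [295.0, 256.0, 0.55, 0.041]]
[63 63 64] [60 58 61] [56 59 62] [65 83 99] [61 79 51] [70 74 76]
[[ 0.52955224 -0.02248763]]
[[ 0.43712189 -0.01481272]]
```

View pics/crop1.png

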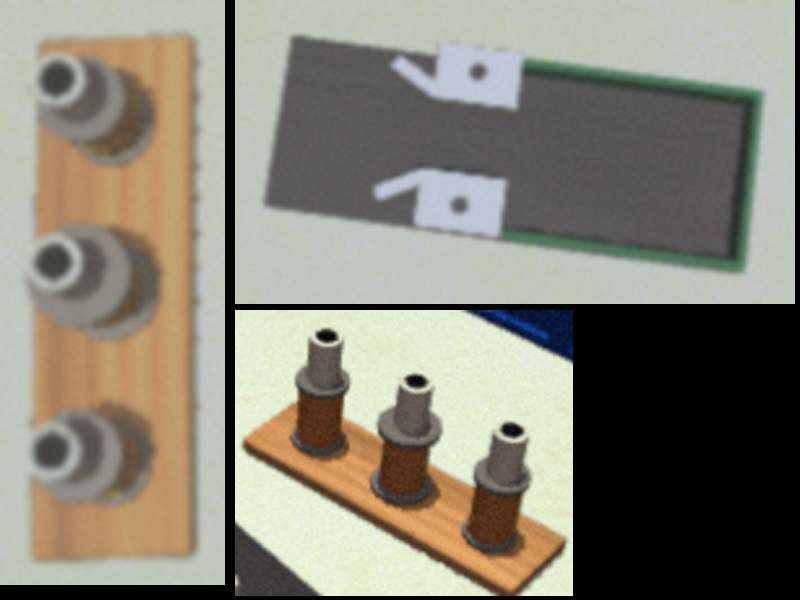

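```bash
python3 - <<'E'
from h import *
ct=grab('top');cs=grab('scene')
T=np.array([(60,80),(55,265),(53,453)])/4.5+[178,205]
S=(np.array([(325,336),(416,381),(512,431)])-[235,310])/2.6+[325,100]
# refine: neck-top circle = dark bore blob; left as picked (half-pixel shift of resize)
T-=.4;S-=.3
for a,b in zip(T,S):
    o1,d1=ray(ct,[a]);o2,d2=ray(cs,[b])
    A=np.c_[d1[0],-d2[0]]; k=np.linalg.lstsq(A,o2-o1,rcond=None)[0]
    p,q=o1+k[0]*d1[0],o2+k[1]*d2[0]
    print('top plane',onz(ct,[a],.122)[0],'scene',onz(cs,[b],.122)[0],'tri',(p+q)/2,np.linalg.norm(p-q))
J=(np.array([(437,97),(520,108),(422,171),(507,180),(290,37),(265,206),(763,91),(743,271)])-[235,0])/3.2+[245,240]-.35
P=onz(ct,J[:4],.07);print('jaws',P,'gap',np.linalg.norm(P[0]-P[2]),np.linalg.norm(P[1]-P[3]),'ctr',P.mean(0))
E_=onz(ct,J[4:6],.006);W=onz(ct,J[6:],.05);print('plate',E_,W)
u=W.mean(0)-E_.mean(0);print('len',np.linalg.norm(u),'ang',np.degrees(np.arctan2(u[1],u[0])))
u/=np.linalg.norm(u);print('origin by plate',E_.mean(0)+u*.145,'u',u)
u2=(P[1]+P[3]-P[0]-P[2]);print('jawang',np.degrees(np.arctan2(u2[1],u2[0])))
E
```

```text
top plane [0.59135838 0.26686718] scene [0.4129656  0.25010145] tri [0.53400264 0.18331944 0.23954752] 0.10531496144156437
top plane [0.50088194 0.25848136] scene [0.50287838 0.26060932] tri [0.50186752 0.25980133 0.12140082] 0.002781914204604211
top plane [0.41215683 0.24919171] scene [0.59357421 0.26898173] tri [0.46993584 0.33499567 0.00543804] 0.14617110605208614
jaws [[ 0.50968618  0.00606078]
 [ 0.50553571 -0.05252069]
 [ 0.45734842  0.0130315 ]
 [ 0.45478439 -0.04631254]] gap 0.05279992984018971 0.0511296140268222 ctr [ 0.48183868 -0.01993524]
plate [[0.55630228 0.12193755]
 [0.4289951  0.12958481]] [[ 0.53078673 -0.22683994]
 [ 0.40242091 -0.21597546]]
len 0.34814446471511323 ang -94.29033520883448
origin by plate [ 0.48180116 -0.01883249] u [-0.07481052 -0.99719777]
jawang -93.2588169090119
```

>>> arm_command(
  rows="50 70 0 0 0 -5; 120 210 0 0 0 -12; 170 320 0 0 0 -18; 210 430 0 0 0 -24; 240 500 0 0 0 -28.5; 270 580 0 0 0 -28.5; 290 640 0 0 0 -28.5; 310 700 0 0 0 -28.5; 334 780 0 0 0 -28.5; 334 837 0 0 0 -28.5; 334 837 0 0 0 -28.5; 334 837 0 0 0 -28.5",
  jaw=1,
  squeeze=40,
)

```text
t: 1.8
tool_pos: [0.5474, 0.1219, 0.3037]
tool_rot: [-3.139, 0.112, -0.002]
contact_force: [0.5, -0.2, 0.4]
opening: 0.0855
```

>>> arm_command(
  rows="20 60 0 0 0 0; 40 120 0 0 0 0; 44 146 0 0 0 0; 44 146 0 0 0 0; 44 146 -30 0 0 0; 44 146 -60 0 0 0; 44 146 -80 0 0 0; 44 146 -90 0 0 0; 44 146 -90 0 0 0",
)

```text
t: 2.92
tool_pos: [0.5913, 0.2675, 0.2134]
tool_rot: [-3.139, 0.113, -0.0]
contact_force: [-0.2, -0.6, 0.6]
opening: 0.0854
```

```bash
python3 - <<'E'
from h import *
o=monitor.get_obs();print(o['tool_pos'],o['tool_rot'],o['contact_force'])
a=grab('scene')[0][40:240,290:490];b=grab('top')[0][180:280,140:260]
cv2.imwrite('pics/v2.png',np.clip(1.4*np.hstack([cv2.resize(a,(400,400)),cv2.resize(b,(400,400)) if 0 else cv2.resize(b,(400,333)).copy() if 0 else cv2.copyMakeBorder(cv2.resize(b,(400,333)),0,67,0,0,0)]),0,255))
E
```

```text
[0.59130444 0.26745021 0.21341373] [-3.13932452e+00  1.12658140e-01 -4.42521673e-04] [-0.22956275 -0.55738245  0.61205408][ WARN:0@3.297] global loadsave.cpp:1063 imwrite_ Unsupported depth image for selected encoder is fallbacked to CV_8U.
```

View pics/v2.png

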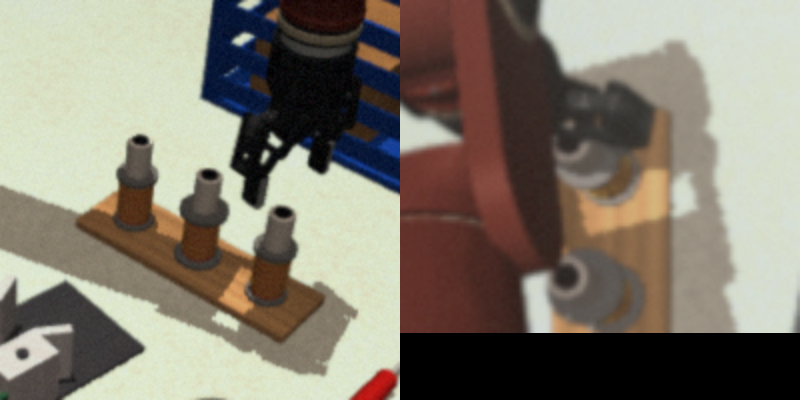

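>>> arm_command(
  rows="0 0 -15 0 0 0; 0 0 -30 0 0 0; 0 0 -45 0 0 0; 0 0 -53 0 0 0; 0 0 -53 0 0 0",
)

```text
t: 3.65
tool_pos: [0.5914, 0.2677, 0.1606]
tool_rot: [-3.139, 0.112, -0.001]
contact_force: [-1.1, -0.3, 0.3]
opening: 0.0854
```

>>> arm_command(
  rows="0 0 0 0 0 0; 0 0 0 0 0 0; 0 0 0 0 0 0; 0 0 0 0 0 0; 0 0 0 0 0 0; 0 0 0 0 0 0",
  jaw=0,
)

```text
t: 4.4
tool_pos: [0.5917, 0.268, 0.1612]
tool_rot: [-3.138, 0.112, -0.003]
contact_force: [-1.3, 1.7, 2.3]
opening: 0.0271
```

>>> arm_command(
  rows="0 0 12 0 0 0; 0 0 27 0 0 0; 0 0 45 0 0 0; 0 0 65 0 0 0; 0 0 90 0 0 0; 0 0 110 0 0 0; -15 -20 110 0 0 0; -30 -50 110 0 0 0; -45 -90 110 0 0 0; -60 -120 110 0 0 0; -75 -140 110 0 0 0; -75 -140 110 0 0 0",
)

```text
t: 5.9
tool_pos: [0.5162, 0.127, 0.272]
tool_rot: [-3.138, 0.115, -0.004]
contact_force: [-1.1, 0.1, -3.6]
opening: 0.0267
```

>>> arm_command(
  rows="-15 -20 -10 0 0 0; -26 -39 -30 0 0 0; -26 -39 -60 0 0 0; -26 -39 -85 0 0 0; -26 -39 -102 0 0 0; -26 -39 -107 0 0 0; -26 -39 -107 0 0 0",
)

```text
t: 6.78
tool_pos: [0.4907, 0.0883, 0.1655]
tool_rot: [-3.138, 0.115, -0.005]
contact_force: [0.4, -1.0, -2.0]
opening: 0.0273
```

```bash
python3 - <<'E'
from h import *
o=monitor.get_obs();print(o['tool_pos'],o['tool_rot'],o['contact_force'])
a=grab('scene')[0][130:330,190:390];b=grab('top')[0][220:340,230:350]
cv2.imwrite('pics/v3.png',np.clip(1.4*np.hstack([cv2.resize(a,(400,400)),cv2.resize(b,(400,400))]),0,255).astype(np.uint8))
E
```

```text
[0.49067373 0.08825231 0.16551695] [-3.1381733   0.11458841 -0.00498881] [ 0.43928698 -0.95036157 -2.04762079]
```

View pics/v3.png

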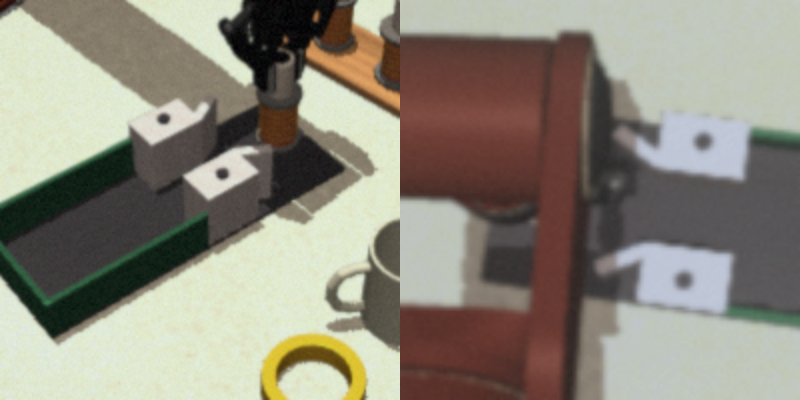

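>>> arm_command(
  rows="0 0 -5 0 0 0; 0 0 -9 0 0 0; 0 0 -11 0 0 0; 0 0 -12 0 0 0; 0 0 -12 0 0 0",
)

```text
t: 7.5
tool_pos: [0.491, 0.0881, 0.1542]
tool_rot: [-3.138, 0.115, -0.007]
contact_force: [-0.7, -0.5, -2.8]
opening: 0.0272
```

>>> arm_command(
  rows="0 0 -1 0 0 0; 0 0 -1.5 0 0 0; 0 0 -2 0 0 0; 0 0 -2 0 0 0",
)

```text
t: 8.0
tool_pos: [0.4915, 0.0882, 0.1532]
tool_rot: [-3.138, 0.115, -0.009]
contact_force: [-1.6, 0.3, 4.5]
opening: 0.0272
```

>>> arm_command(
  rows="-1 -8 0.5 0 0 0; -2 -16 0.5 0 0 0; -3 -24 0.5 0 0 0; -4 -32 0.5 0 0 0; -4.5 -40 0.5 0 0 0; -5 -48 0.5 0 0 0; -5 -48 0.5 0 0 0",
)

```text
t: 8.88
tool_pos: [0.4864, 0.0396, 0.1535]
tool_rot: [-3.138, 0.116, -0.008]
contact_force: [-0.3, -0.4, -1.8]
opening: 0.0272
```

>>> arm_command(
  rows="-0.4 -5 -0.3 0 0 0; -0.8 -10 -0.4 0 0 0; -1.2 -15 -0.4 0 0 0; -1.5 -20 -0.4 0 0 0; -1.8 -24 -0.4 0 0 0; -1.8 -24 -0.4 0 0 0",
)

```text
t: 9.62
tool_pos: [0.4847, 0.0151, 0.1532]
tool_rot: [-3.139, 0.117, -0.009]
contact_force: [0.5, 0.2, -1.0]
opening: 0.0269
```

Entered with no side force; probe both sides for the centre.

>>> arm_command(
  rows="-0.7 -10 0 0 0 0; -1.1 -15 0 0 0 0; 0.4 -15 0 0 0 0; 1.4 -15 0 0 0 0; 1.4 -15 0 0 0 0",
)

```text
t: 10.25
tool_pos: [0.4856, -0.0002, 0.1532]
tool_rot: [3.139, -0.116, 0.006]
contact_force: [-5.4, -2.7, 2.2]
opening: 0.0269
```

>>> arm_command(
  rows="-1.5 0 0 0 0 0; -3 0 0 0 0 0; -4.5 0 0 0 0 0; -4.5 0 0 0 0 0",
)

```text
t: 10.75
tool_pos: [0.4812, -0.0, 0.1532]
tool_rot: [3.139, -0.116, 0.007]
contact_force: [0.6, 0.8, -1.6]
opening: 0.0267
```

>>> arm_command(
  rows="1.8 -2 0 0 0 0; 1.6 -8 0 0 0 0; 1 -15 0 0 0 0; 0.5 -22 0 0 0 0; 0 -29 0 0 0 0; -0.5 -36 0 0 0 0; -1.1 -43 0 0 0 0; -1.6 -50 0 0 0 0; -1.6 -50 0 0 0 0",
)

```text
t: 11.88
tool_pos: [0.4795, -0.0509, 0.1532]
tool_rot: [3.138, -0.117, 0.006]
contact_force: [-0.6, -0.1, -1.9]
opening: 0.0269
```

>>> arm_command(
  rows="-0.7 -10 0 0 0 0; -1.4 -20 0 0 0 0; -2.2 -32 0 0 0 0; -3 -45 0 0 0 0; -4.2 -60 0 0 0 0; -5.5 -75 0 0 0 0; -6.6 -90 0 0 0 0; -7.7 -105 0 0 0 0; -8.8 -120 0 0 0 0; -9.7 -133 0 0 0 0; -9.7 -133 -0.3 0 0 0; -9.7 -133 -0.3 0 0 0",
)

```text
t: 13.38
tool_pos: [0.4699, -0.1845, 0.1531]
tool_rot: [3.136, -0.117, 0.007]
contact_force: [-0.3, -2.5, -0.6]
opening: 0.0271
```

>>> arm_command(
  rows="0 0 0 0 0 0; 0 0 0 0 0 0; 0 0 0 0 0 0; 0 0 0 0 0 0; 0 0 20 0 0 0; 0 0 50 0 0 0; 0 0 90 0 0 0; 0 0 140 0 0 0; 0 0 140 0 0 0",
  jaw=0.75,
)

```text
t: 14.5
tool_pos: [0.4717, -0.1854, 0.2988]
tool_rot: [3.131, -0.116, 0.021]
contact_force: [0.0, -0.4, -0.5]
opening: 0.0642
```

```bash
python3 - <<'E'
from h import *
from scipy.spatial.transform import Rotation as Ro
o=monitor.get_obs();print(o['tool_pos'],o['tool_rot'])
a=np.radians(-2.05);T=Ro.from_rotvec(np.pi*np.array([np.cos(a),np.sin(a),0]))
print('fix deg',np.degrees((T*Ro.from_rotvec(o['tool_rot']).inv()).as_rotvec()))
a=grab('scene')[0][130:330,160:360];b=grab('top')[0][220:340,290:410]
cv2.imwrite('pics/v4.png',np.clip(1.4*np.hstack([cv2.resize(a,(400,400)),cv2.resize(b,(400,400))]),0,255).astype(np.uint8))
E
```

```text
[ 0.4717283  -0.18540442  0.29882156] [ 3.13141521 -0.11645645  0.02087559]
fix deg [0.48212973 0.74661342 0.15966136]
```

View pics/v4.png

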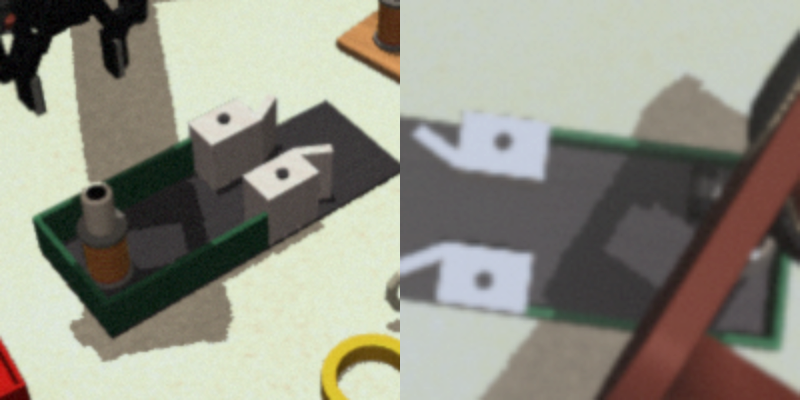

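>>> arm_command(
  rows="-5 35 0 0.5 0.7 0; -12 90 0 0.5 0.7 0; -20 145 0 0.5 0.7 0; -27 200 0 0.5 0.7 0; -35 255 0 0.5 0.7 0; -42 310 0 0.5 0.7 0; -49 365 0 0.5 0.7 0; -55 410 0 0.5 0.7 0; -59 435 0 0.5 0.7 0; -59 435 0 0.5 0.7 0; -59 435 -30 0.5 0.7 0; -59 435 -60 0.5 0.7 0",
  jaw=1,
)

```text
t: 16.1
tool_pos: [0.4109, 0.2495, 0.2318]
tool_rot: [-3.136, 0.118, 0.013]
contact_force: [-0.6, 0.3, -0.6]
opening: 0.0854
```

>>> arm_command(
  rows="2 0 -10 0 0 0; 2 0 -25 0 0 0; 2 0 -25 0 0 0",
)

```text
t: 16.48
tool_pos: [0.4126, 0.249, 0.2058]
tool_rot: [-3.137, 0.119, 0.015]
contact_force: [-0.3, 0.2, 0.6]
opening: 0.0853
```

```bash
cat > fix.py <<'E'
from h import *
from scipy.spatial.transform import Rotation as Ro
o=monitor.get_obs();print(o['t'],o['tool_pos'],o['tool_rot'],o['contact_force'])
a=np.radians(-2.05);T=Ro.from_rotvec(np.pi*np.array([np.cos(a),np.sin(a),0]))
print('fix deg',np.degrees((T*Ro.from_rotvec(o['tool_rot']).inv()).as_rotvec()))
E
python3 fix.py
```

```text
16.475 [0.41256728 0.24898058 0.20580848] [-3.13663589  0.11895378  0.01544616] [-0.31696116  0.17673835  0.55471334]
fix deg [-0.1727085  -0.55806795  0.2436867 ]
```

>>> arm_command(
  rows="0 0.7 -10 -0.2 -0.6 0; 0 0.7 -25 -0.2 -0.6 0; 0 0.7 -38 -0.2 -0.6 0; 0 0.7 -45 -0.2 -0.6 0; 0 0.7 -45 -0.2 -0.6 0",
)

```text
t: 17.1
tool_pos: [0.4122, 0.2495, 0.1599]
tool_rot: [3.138, -0.119, -0.001]
contact_force: [0.2, 1.0, 0.4]
opening: 0.0853
```

>>> arm_command(
  rows="0 0 0 0 0 0; 0 0 0 0 0 0; 0 0 0 0 0 0; 0 0 0 0 0 0; 0 0 0 0 0 0; 0 0 0 0 0 0",
  jaw=0,
)

```text
t: 17.85
tool_pos: [0.4124, 0.2497, 0.1603]
tool_rot: [3.139, -0.119, -0.0]
contact_force: [-0.5, 1.3, 1.5]
opening: 0.0272
```

```bash
python3 fix.py
```

```text
17.85 [0.41238751 0.24971853 0.16029686] [ 3.13874592e+00 -1.18920859e-01 -1.83431432e-04] [-0.50317156  1.3087342   1.49306913]
fix deg [ 0.03381278 -0.00790665  0.23957124]
```

>>> arm_command(
  rows="0 0 12 0 0 0; 0 0 27 0 0 0; 0 0 45 0 0 0; 0 0 65 0 0 0; 0 0 90 0 0 0; 5 -10 110 0 0 0; 20 -40 110 0 0 0; 40 -85 110 0 0 0; 60 -125 110 0 0 0; 72 -152 110 0 0 0; 78 -162 110 0 0 0; 78 -162 110 0 0 0",
)

```text
t: 19.35
tool_pos: [0.4906, 0.0873, 0.2707]
tool_rot: [3.139, -0.121, -0.0]
contact_force: [0.4, -0.0, -1.9]
opening: 0.0269
```

>>> arm_command(
  rows="0 0 -20 0 0 0; 0 0 -50 0 0 0; 0 0 -80 0 0 0; 0 0 -100 0 0 0; 0 0 -110 0 0 0; 0 0 -115 0 0 0; 0 0 -116 0 0 0; 0 0 -116 0 0 0",
)

```text
t: 20.35
tool_pos: [0.4911, 0.0874, 0.1555]
tool_rot: [3.139, -0.121, 0.002]
contact_force: [-0.2, 0.8, -2.0]
opening: 0.0272
```

```bash
python3 fix.py
```

```text
20.35 [0.49111449 0.08735585 0.15549167] [ 3.13916071e+00 -1.20792935e-01  2.34457671e-03] [-0.17406116  0.76420958 -1.99417207]
fix deg [0.00923795 0.08524705 0.30723689]
```

>>> arm_command(
  rows="0 0 -1.5 0 0 0; -1.5 0 -2.5 0 0 0; -1.5 0 -3 0 0 0; -1.5 0 -3.3 0 0 0; -1.5 0 -3.3 0 0 0",
)

```text
t: 20.98
tool_pos: [0.4897, 0.0873, 0.1524]
tool_rot: [3.139, -0.121, 0.002]
contact_force: [-0.5, 0.4, -0.6]
opening: 0.027
```

>>> arm_command(
  rows="-0.7 -10 0 0 0 0; -1.5 -20 -0.2 0 0 0; -2.3 -30 -0.2 0 0 0; -3 -40 -0.2 0 0 0; -3.7 -50 -0.2 0 0 0; -4.3 -58 -0.2 0 0 0; -4.8 -66 -0.2 0 0 0; -5.3 -73 -0.2 0 0 0; -5.3 -73 -0.2 0 0 0",
)

```text
t: 22.1
tool_pos: [0.4845, 0.0136, 0.1523]
tool_rot: [3.138, -0.121, 0.003]
contact_force: [0.9, 0.3, 0.1]
opening: 0.0268
```

>>> arm_command(
  rows="-0.7 -7 0 0 0 0; -1.3 -14 0 0 0 0; -1.8 -21 0 0 0 0; -2.3 -28 0 0 0 0; -2.9 -36 0 0 0 0; -3.4 -43 0 0 0 0; -3.9 -50 0 0 0 0; -4.5 -58 0 0 0 0; -5.1 -66 0 0 0 0; -5.7 -74 0 0 0 0; -5.7 -74 0 0 0 0",
)

```text
t: 23.48
tool_pos: [0.4787, -0.0615, 0.1523]
tool_rot: [3.136, -0.122, 0.003]
contact_force: [-0.5, -0.9, 0.2]
opening: 0.0269
```

>>> arm_command(
  rows="-0.7 -10 0 0 0 0; -1.5 -20 0 0 0 0; -2.2 -30 0 0 0 0; -2.8 -37 0 0 0 0; -2.8 -37 0 0 0 0; -2.8 -37 -0.2 0 0 0",
)

```text
t: 24.22
tool_pos: [0.4759, -0.0993, 0.1522]
tool_rot: [3.133, -0.122, 0.003]
contact_force: [-0.5, -1.9, 1.7]
opening: 0.0265
```

>>> arm_command(
  rows="0 0 0 0 0 0; 0 0 0 0 0 0; 0 0 0 0 0 0; 0 0 0 0 0 0; 0 0 20 0 0 0; 0 0 50 0 0 0; 0 0 90 0 0 0; 0 0 140 0 0 0; 0 0 140 0 0 0",
  jaw=0.75,
)

```text
t: 25.35
tool_pos: [0.4778, -0.0999, 0.2978]
tool_rot: [3.13, -0.121, 0.018]
contact_force: [0.7, -0.5, -0.8]
opening: 0.064
```

```bash
python3 fix.py
```

```text
25.35 [ 0.47783247 -0.09991485  0.29779237] [ 3.13027656 -0.12116323  0.01755446] [ 0.67715835 -0.5362937  -0.7700526 ]
fix deg [0.53388838 0.62343487 0.33326238]
```

>>> arm_command(
  rows="2 25 0 0.4 0.3 0; 5 75 0 0.4 0.3 0; 9 130 0 0.4 0.3 0; 13 185 0 0.4 0.3 0; 17 240 0 0.4 0.3 0; 20 295 0 0.4 0.3 0; 23 340 0 0.4 0.3 0; 24 359 0 0.4 0.3 0; 24 359 0 0.4 0.3 0; 24 359 -40 0.4 0.3 0; 24 359 -80 0.4 0.3 0; 24 359 -90 0.4 0.3 0",
  jaw=1,
)

```text
t: 26.85
tool_pos: [0.5003, 0.2569, 0.2043]
tool_rot: [3.134, -0.124, -0.0]
contact_force: [0.3, -0.5, -0.2]
opening: 0.0853
```

```bash
python3 fix.py; python3 - <<'E'
from h import *
a=grab('scene')[0][100:320,160:460];b=grab('top')[0][190:340,180:420]
cv2.imwrite('pics/v5.png',np.clip(1.4*np.hstack([cv2.resize(a,(400,293)),cv2.resize(b,(400,293))]),0,255).astype(np.uint8))
E
```

```text
26.85 [0.50033026 0.2568646  0.20428523] [ 3.13406754e+00 -1.24369112e-01 -9.33387777e-05] [ 0.29765726 -0.51349166 -0.19554125]
fix deg [ 0.28951885 -0.01377546  0.44494789]
```

View pics/v5.png

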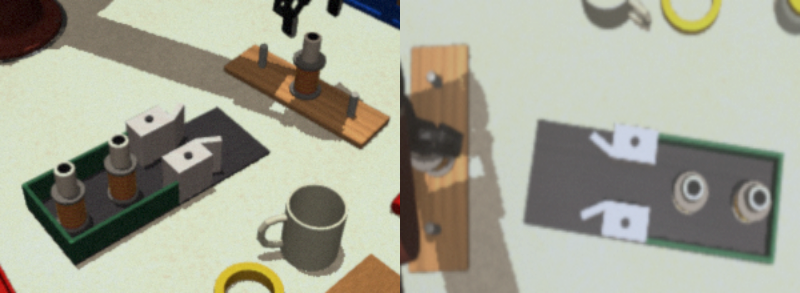

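Both small bobbins stand in the bay, clear of the jaws; the remaining, larger one is on the middle spindle under the gripper.

>>> arm_command(
  rows="1.7 2.6 -10 0.3 0 0; 1.7 2.6 -25 0.3 0 0; 1.7 2.6 -37 0.3 0 0; 1.7 2.6 -44 0.3 0 0; 1.7 2.6 -44 0.3 0 0",
)

```text
t: 27.58
tool_pos: [0.5027, 0.2603, 0.1618]
tool_rot: [-3.138, 0.124, -0.003]
contact_force: [0.6, -0.6, 0.6]
opening: 0.0856
```

>>> arm_command(
  rows="0 0 0 0 0 0; 0 0 0 0 0 0; 0 0 0 0 0 0; 0 0 0 0 0 0; 0 0 0 0 0 0; 0 0 0 0 0 0",
  jaw=0,
)

```text
t: 28.32
tool_pos: [0.5031, 0.2605, 0.1623]
tool_rot: [-3.137, 0.124, -0.004]
contact_force: [0.1, 0.1, 2.4]
opening: 0.027
```

>>> arm_command(
  rows="0 0 12 0 0 0; 0 0 27 0 0 0; 0 0 45 0 0 0; 0 0 65 0 0 0; 0 0 90 0 0 0; 0 0 120 0 0 0; 0 0 145 0 0 0; 0 -20 150 0 0 0; -3 -60 150 0 0 0; -7 -110 150 0 0 0; -10 -150 150 0 0 0; -12 -172 150 0 0 0",
)

```text
t: 29.82
tool_pos: [0.4901, 0.0857, 0.3116]
tool_rot: [-3.138, 0.127, -0.002]
contact_force: [0.9, 0.4, -2.0]
opening: 0.0267
```

>>> arm_command(
  rows="-2 -30 0 0 0 0; -5 -75 0 0 0 0; -8 -125 0 0 0 0; -11 -175 0 0 0 0; -15 -225 0 0 0 0; -18 -275 0 0 0 0; -22 -325 0 0 0 0; -25 -375 0 0 0 0; -28 -420 0 0 0 0; -31 -450 0 0 0 0; -31 -466 0 0 0 0; -31 -466 0 0 0 0",
)

```text
t: 31.32
tool_pos: [0.4584, -0.3808, 0.311]
tool_rot: [-3.137, 0.129, -0.001]
contact_force: [0.3, 0.2, -1.6]
opening: 0.0268
```

>>> arm_command(
  rows="0 0 -30 0 0 0; 0 0 -70 0 0 0; 0 0 -105 0 0 0; 0 0 -130 0 0 0; 0 0 -145 0 0 0; 0 0 -152 0 0 0; 0 0 -154 0 0 0; 0 0 -154 0 0 0",
)

```text
t: 32.33
tool_pos: [0.4589, -0.3811, 0.1581]
tool_rot: [-3.138, 0.129, -0.002]
contact_force: [0.5, 0.3, -1.9]
opening: 0.0272
```

```bash
python3 fix.py
```

```text
32.325 [ 0.45887362 -0.38111352  0.15810263] [-3.13816410e+00  1.29432777e-01 -2.49969046e-03] [ 0.45662321  0.28413485 -1.92179222]
fix deg [-0.04022524  0.09269853  0.62362215]
```

>>> arm_command(
  rows="0 0 -1.5 0 0 0; 0 0 -3 0 0 0; 0 0 -4.3 0 0 0; 0 0 -5 0 0 0; 0 0 -5 0 0 0",
)

```text
t: 32.95
tool_pos: [0.4589, -0.3811, 0.1533]
tool_rot: [-3.138, 0.129, -0.003]
contact_force: [-0.3, 0.5, 0.8]
opening: 0.0272
```

Touching the floor; release, rise and move aside.

>>> arm_command(
  rows="0 0 0 0 0 0; 0 0 0 0 0 0; 0 0 0 0 0 0; 0 0 0 0 0 0; 0 0 0 0 0 0; 0 0 20 0 0 0; 0 0 50 0 0 0; 0 0 90 0 0 0; 0 0 140 0 0 0; -20 -30 150 0 0 0; -50 -70 150 0 0 0; -80 -110 150 0 0 0",
  jaw=1,
)

```text
t: 34.45
tool_pos: [0.3784, -0.4922, 0.3059]
tool_rot: [3.137, -0.128, 0.005]
contact_force: [1.2, 0.1, -0.1]
opening: 0.0855
```

>>> arm_command(
  rows="-30 -30 0 0 0 0; -60 -50 0 0 0 0; -80 -60 0 0 0 0; -80 -60 0 0 0 0",
)

```text
t: 34.95
tool_pos: [0.2975, -0.5526, 0.3068]
tool_rot: [3.136, -0.131, 0.006]
contact_force: [-0.1, 0.4, -0.3]
opening: 0.0851
```

```bash
python3 fix.py; python3 - <<'E'
from h import *
a=grab('scene')[0][60:460,0:533];b=grab('top')[0][120:360,150:550]
cv2.imwrite('pics/v6.png',np.clip(1.4*np.hstack([cv2.resize(a,(400,300)),cv2.resize(b,(400,300),interpolation=cv2.INTER_AREA)]),0,255).astype(np.uint8))
E
```

```text
34.95 [ 0.29751582 -0.5526124   0.30675812] [ 3.13642792 -0.13102672  0.0063246 ] [-0.06202597  0.37139262 -0.29678859]
fix deg [0.14698017 0.22575991 0.68436858]
```

View pics/v6.png

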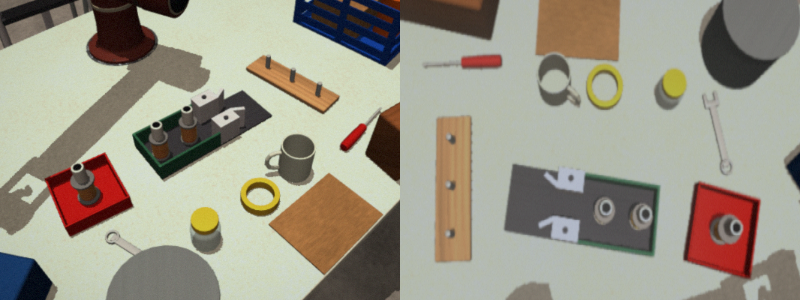

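All three are upright: two in the bay, the big one in the tray. The rack is empty and the bystanders haven't moved.

```bash
python3 -c "
from station import workorder;print(workorder.finish_job())"
```

```text
the job is handed in; nothing more can be done
None
```

The job is done and handed in at about 35 s. Two bobbins went through the gauge into the green bay, and the third is in the red tray.

- **Fit:** The two outer bobbins slid along the floor plate through the 50 mm gap. The highest side force I read was about 5 N, from a deliberate sideways touch to find the centre of the gap. They stand at about gauge x = 165 mm and 80 mm, clear of the jaws.
- **Reject:** I did not try the middle bobbin in the gap. Its flange looked clearly wider in both camera views. Since at least one bobbin is of each size and the other two had passed, it had to be the 53 mm one.
- **Last check:** The final pictures from both cameras showed all three bobbins upright, the rack empty, the mug, jar, tape, screwdriver and wrench apparently where they were, and the open gripper clear of everything. No checks failed; camera and contact estimates agreed to within about 2 mm.

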